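# Look into the wardrobe step bin and let its lid down softly

## Robot

A 6-joint arm with a two-finger parallel gripper is mounted at the origin on the work surface. World frame = base frame: x ahead of the robot, y to its left, z up, the work surface at z = 0. Lengths are in mm, angles in degrees, forces in N, time in s.
With the tool pointing down it reaches from about 300 to 775 mm from the base axis. Payload 14.6 kg.
Tool frame: the origin (TCP) lies on the centre line of the jaws, within the pads' length; the fingertips stand 22 mm ahead of it and the grasp point (between the pads) lies 3 mm ahead of it; z points along the fingers, y is the line along which they close (so a half turn about z gives the same grasp; the last joint's range is limited). The gripper opens to 85 mm and grips with 20 to 120 N. Pads are 22 mm wide; open, the fingers measure 114 mm over their backs; the gripper's body (76 mm by 85 mm) begins 54 mm behind the grasp point. The pads swing forward as they close: fully open they stand 13 mm farther back than shut.
Start: joints at [70.21, 17.183, 87.147, -0, 75.671, -3.816], TCP at [151.359, 528.753, 253.281] pointing down, gripper open.
Joint ranges: [-173.82, 173.82], [-45.26, 126.66], [13.44, 144.39], [-59.66, 239.66], [0, 175.72], [-146.38, 146.38]. Speed limits (degrees/s): [127.2, 127.2, 147.25, 180, 180, 180].

## Interface

Orientations are given as [roll, pitch, yaw] about the fixed x, y, z axes, in that order (R = Rz(yaw) Ry(pitch) Rx(roll)).
In Python, from cell import arm gives the robot as it stands.
- The arm moves only by the tool jog_arm, never from a script. Its argument "deltas" is a list of rows, each an object with "grip": the closure, from 0 (fully open) to 1 (shut); "linear": the shift along the tool's x, y, z as a fraction of full scale, a list of three; "angular": the turn, a rotation vector about the tool's x, y, z as a fraction of full scale, a list of three. A call has 1 to 8 rows; each row is the pose to reach, as a shift and turn from the pose commanded when the call began, along the tool's axes at that moment; what a row does not reach only later rows make up. Full scale, the value 1, is 0.25 m for a shift and 90 degrees for a turn. A row lasts 1/8 s, in which the tool goes at most 62.5 mm and 10.7 degrees, less where a joint would pass 70% of its speed; a pose out of reach is approached as far as the arm can. A call with a number of a shift or a turn outside -1 to 1 is refused whole. A call with a gripper value outside its range is refused whole. The fingers move at their own pace and stop on an object; "newtons" is the grip in N (left out, the last holds). Time passes only in rows, so rows that repeat a pose let the fingers close. It gives the time, the measured TCP pose, the force, the opening and the grip force at its end, in the units of the state.
- arm.read_state(): the state, without advancing time (a new reading comes with each control period).
- arm.camera(name): name is "side" or "top"; returns a dict with "frame" (420x560x3 uint8, red, green, blue), "mtx" (3x3 intrinsics, pixels), "cam_to_world" (4x4, takes a point from camera to world coordinates). Camera axes: x right, y down, z forward; pixel columns grow to the right and rows downward; lengths in mm; the calibration is good to about 2 mm. A picture is of the moment at which its call begins. There is no depth.
- arm.finish_job(): hands the job in; it is judged then, once.
The state is a dict: "time": time; "joints": joint angles; "joint_velocities": joint speeds; "effort": joint torques, N m; "ee_pos": TCP position; "tcp_rot": TCP orientation; "wrist_force": force on the tool from outside, world axes, zero at the start; "ft_torque": the same for the moment, N m; "gripper_width": finger opening in mm; "finger_force": force on a finger pad.
Only numpy, scipy, OpenCV 4.12 (cv2) and the standard library are available. Lean on these libraries where they do the work, as an engineer would, in place of code of your own. Each camera call takes 0.05 s, during which the arm holds its last target. There are 200 camera calls.

## Task

I want to see whether the little steel step bin needs emptying: press its pedal all the way down with the fingertips so that the lid stands wide open, and keep it open for about two seconds. Then ease the pedal back up slowly so that the lid settles shut without slamming, and take the hand away. Work the lid by the pedal only, do not force the pedal, and leave the cabinet and all the other things standing where they are.

Things in the scene. Friction and masses are not known exactly. Their poses are not given: they have to be found in the camera images.
- bin: small round steel step bin, 174 mm across and 261 mm high with its domed lid shut, standing fixed on the shelf. Origin: centre of its underside, on the shelf. Its own x axis points level from its pedal side to its hinge side, z up. The steel wall stands 84 mm (the black foot 87 mm) from the axis; rim and lid hinge are 238 mm up, the hinge 92 mm behind the axis
- pedal_pad (a point): centre of the top face of the pedal's rubber tread (moves with the pedal). With the pedal up it is 116 mm in front of the bin's axis (29 mm clear of the bin's foot) and 42 mm above the shelf. The tread is a flat plate 52 mm long (its x, away from the bin's wall) and 64 mm wide (its y), 8 mm thick; its axes are those of the bin while the pedal is up, x pointing towards the bin and z up
- pedal_angle (a joint): pedal angle in rad: 0 = up (at rest), 0.25 = fully down at its stop, the tread's centre then about 21 mm lower than at rest. The pivot lies inside the bin, 86 mm behind and 8 mm below the tread's centre. The lid's weight and a light spring bring the pedal up again; the push needed at the tread is about 7 to 15 N at first and falls to 2 to 6 N as the lid rises
- lid_angle (a joint): lid angle in rad: 0 = shut, 1.22 = wide open (pedal fully down). It is linked rigidly to the pedal: lid angle and speed are 4.9 times those of the pedal. Left to itself the lid drops and slams (7 rad/s and more); it settles softly when it comes down the last part at less than 2 rad/s (the tread rising at less than about 30 mm/s)
- bin_lid: the domed steel lid of the bin, 174 mm across, 23 mm high. Origin on its hinge line, 92 mm behind the lid's centre and level with its underside; its axes are those of the bin when shut. Not to be touched
- bin_pedal: the pedal with its tread. Origin on its pivot, inside the bin 30 mm in front of the bin's axis and 34 mm above the shelf; press it at pedal_pad
- cabinet: small plywood cabinet with a swing door, 200 mm deep, 240 mm wide, 280 mm high, fixed; origin at the centre of its underside. A bystander
- cabinet_door0 (a joint): swing of the cabinet door in rad, 0 = shut; to be left shut
- travel_mug: aluminium travel mug with black lid, 76 mm across, 170 mm high, origin at the centre of its underside. A bystander
- marble_jar: green glass jar of marbles with a cork, 90 mm across, 128 mm high, origin at the centre of its underside. A bystander
- padlock: steel padlock lying flat, 78 mm long with its shackle, 52 mm wide, 22 mm high, origin under the centre of its case. A bystander
- comb: orange plastic comb lying flat, 180 mm x 34 mm x 5 mm, origin at the centre of its underside. A bystander
- clothes_brush: wooden clothes brush lying bristles down, 150 mm x 50 mm x 46 mm, origin at the centre of its underside. A bystander
- polish_tin: round red shoe polish tin, 76 mm across, 24 mm high, origin at the centre of its underside. A bystander

How it is judged:
By the outcome, as a careful person would: the job done as asked, in the order asked, and still so for the second after the job is handed in, with the robot touching nothing.
It also fails if it takes over 51 s, if anything falls off the work surface, if the arm or the gripper's body presses on something with over 40 N, if the wrist force passes 120 N, or if a joint passes its speed limit or range.

## Working session

There is one attempt and no reset: what is moved stays moved. The work goes in short steps, Python scripts to look and compute and a tool call to move; the robot and the scene stay as the last step left them, time stands still between calls to the robot, and variables do not carry over. Pictures are saved under pics/ and viewed, at most 10 in all, crops included, and the job is handed in when it is done.

Besides the shell and the picture viewer there is one more tool, called after "Request:" as a command line: name --argument value ..., lists and objects as JSON in quotes. jog_arm: Moves the arm, as the interface text tells. Shift numbers are shares of 0.25 m and turn numbers shares of 90 degrees, none past 1 either way. Its arguments: {"type":"object","properties":{"deltas":{"type":"array","items":{"type":"object","properties":{"grip":{"type":"number"},"linear":{"type":"array","items":{"type":"number","minimum":-1,"maximum":1}},"angular":{"type":"array","items":{"type":"number","minimum":-1,"maximum":1}}}}},"newtons":{"type":"number"}},"required":["deltas"]}

```bash
mkdir -p pics
cat > h.py <<'E'
import numpy as np, cv2
from cell import arm
def snap(n,f):
    c=arm.camera(n); cv2.imwrite(f'pics/{f}.png',c['frame'][:,:,::-1]); np.savez(f'{f}.npz',**{k:np.array(v) for k,v in c.items()}); return c
def ray(c,u,v):
    T=np.array(c['cam_to_world']); d=T[:3,:3]@np.linalg.inv(c['mtx'])@[u,v,1]; return T[:3,3],d/np.linalg.norm(d)
def onz(c,u,v,z):
    o,d=ray(c,u,v); return o+d*(z-o[2])/d[2]
def proj(c,p):
    T=np.linalg.inv(np.array(c['cam_to_world'])); q=c['mtx']@(T[:3,:3]@np.array(p)+T[:3,3]); return q[:2]/q[2]
E
python3 - <<'E'
from h import *
for n in ('side','top'):
    c=snap(n,n+'0'); print(n,np.round(c['cam_to_world'],2).tolist())
a=cv2.imread('pics/side0.png');b=cv2.imread('pics/top0.png')
s=arm.read_state(); print(s)
E
```

```text
side [[0.99, -0.16, 0.06, 485.47], [-0.17, -0.94, 0.3, -419.32], [0.0, -0.31, -0.95, 1488.83], [0.0, 0.0, 0.0, 1.0]]
top [[-0.01, -0.99, 0.11, 438.68], [-1.0, 0.01, -0.0, 14.94], [0.0, -0.11, -0.99, 1464.18], [0.0, 0.0, 0.0, 1.0]]
{'time': 0.1, 'joints': array([ 7.02095041e+01,  1.72130265e+01,  8.71763593e+01,  1.37177216e-03,
        7.56712417e+01, -3.81352857e+00]), 'joint_velocities': array([-0.02985071, -0.07507588, -0.10972994,  0.00768978,  0.11237639,
        0.02746417]), 'effort': array([ 1.94865672e-03, -5.44384718e+01, -3.62368762e+01, -6.57125588e-05,
        3.14117387e-03, -1.82870218e-05]), 'ee_pos': array([151.30055034, 528.58547656, 252.77531447]), 'tcp_rot': array([-1.79939595e+02, -5.35810685e-03,  1.64022690e+02]), 'wrist_force': array([-0.29300302,  0.01561158,  0.89749672]), 'ft_torque': array([-0.00106364, -0.06113932,  0.00676134]), 'finger_force': 0.0, 'gripper_width': 85.07552695595768}
```

View pics/side0.png

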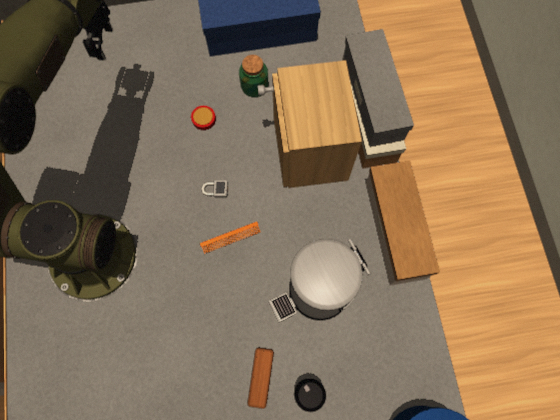

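View pics/top0.png

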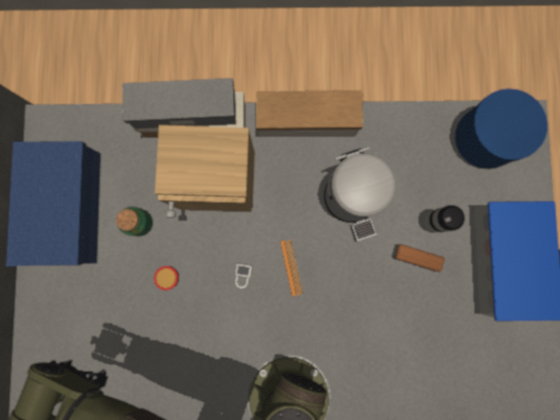

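The side view shows the tread at (283,307) and the lid at (326,272). The top view shows the tread at (364,230), the lid at (362,185) and the hinge bar at (353,155), so the pedal points roughly towards the robot. Next I'll measure it.

Run:
```python
from h import *
for n,(u,v),r,lid in (('side',(283,307),18,(326,275)),('top',(364,230),17,(362,185))):
    c=np.load(n+'0.npz'); f=c['frame']
    print(n,'tread z42',onz(c,u,v,42).round(1),'lid rim z238',onz(c,*lid,245).round(1))
    k=f[v-22:v+22,u-22:u+22]; cv2.imwrite(f'pics/{n}_k.png',cv2.resize(k,None,fx=9,fy=9,interpolation=cv2.INTER_CUBIC)[:,:,::-1])
a=np.hstack([cv2.imread('pics/side_k.png'),cv2.imread('pics/top_k.png')]);cv2.imwrite('pics/k.png',a);print(a.shape)
```

```text
side tread z42 [ 516.6 -244.5   42. ] lid rim z238 [ 627.2 -211.7  245. ]
top tread z42 [ 518.  -244.3   42. ] lid rim z238 [ 629.1 -205.3  245. ]
(396, 792, 3)
```

View pics/k.png

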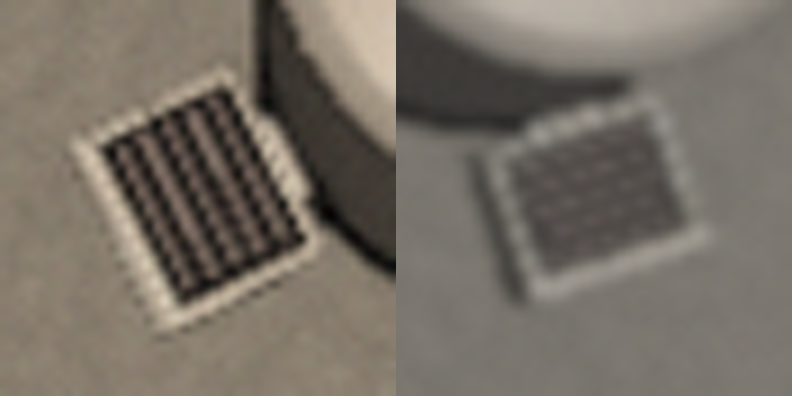

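Both views agree: tread at (517, -244), and lid centre about 117 mm away (116 expected), so the bin's yaw is about 18°. I'll start travelling with the fingers closing.

Request:
jog_arm --deltas '[{"linear":[-0.15,-0.17,0],"angular":[0,0,0.11],"grip":1},{"linear":[-0.3,-0.34,0],"angular":[0,0,0.22],"grip":1},{"linear":[-0.45,-0.52,0],"angular":[0,0,0.33],"grip":1},{"linear":[-0.6,-0.69,0],"angular":[0,0,0.44],"grip":1},{"linear":[-0.75,-0.86,0],"angular":[0,0,0.54],"grip":1},{"linear":[-0.75,-0.86,0],"angular":[0,0,0.54],"grip":1},{"linear":[-0.75,-0.86,0],"angular":[0,0,0.54],"grip":1}]' --newtons 20

```text
time: 0.98
ee_pos: [272.4, 270.7, 253.3]
tcp_rot: [180.0, -0.0, 115.5]
wrist_force: [-0.2, 0.4, 0.1]
gripper_width: 0.1
finger_force: 0.0
```

Request:
jog_arm --deltas '[{"linear":[-0.19,0,0],"angular":[0,0,0.11],"grip":1},{"linear":[-0.38,0,0],"angular":[0,0,0.22],"grip":1},{"linear":[-0.57,0,0],"angular":[0,0,0.33],"grip":1},{"linear":[-0.76,0,0],"angular":[0,0,0.44],"grip":1},{"linear":[-0.95,0,0],"angular":[0,0,0.54],"grip":1},{"linear":[-0.95,0,0],"angular":[0,0,0.54],"grip":1}]'

```text
time: 1.72
ee_pos: [375.3, 55.1, 253.0]
tcp_rot: [-180.0, 0.0, 66.7]
wrist_force: [0.3, 0.3, 1.5]
gripper_width: -0.0
finger_force: 0.0
```

```bash
cat >> h.py <<'E'
from scipy.spatial.transform import Rotation as R
def binyaw():
    out=[]
    for n,o,P in (('side',(283-22,307-22),[(78,140),(230,75),(318,240),(165,328)]),('top',(364-22,230-22),[(130,300),(90,155),(262,95),(312,232)])):
        c=np.load(n+'0.npz'); out.append((n,[onz(c,o[0]+x/9,o[1]+y/9,42).round(0)[:2].tolist() for x,y in P]))
    return out
def goto(p,yaw,tilt):
    s=arm.read_state(); Rc=R.from_euler('xyz',s['tcp_rot'],degrees=True)
    Rt=R.from_euler('z',yaw,degrees=True)*R.from_euler('x',180,degrees=True)*R.from_euler('y',tilt,degrees=True)
    d=Rc.inv().apply(np.array(p)-s['ee_pos'])/250; a=(Rc.inv()*Rt).as_rotvec()/(np.pi/2)
    print(s['time'],s['ee_pos'].round(1),s['tcp_rot'].round(1),s['wrist_force'].round(2),'lin',d.round(3),'ang',a.round(3))
E
python3 - <<'E'
from h import *
for o in binyaw(): print(o)
goto((460,-150,250),18,0)
goto((514,-245,170),18,25)
E
```

```text
('side', [[483.0, -221.0], [533.0, -209.0], [550.0, -263.0], [500.0, -281.0]])
('top', [[483.0, -220.0], [533.0, -207.0], [554.0, -268.0], [506.0, -284.0]])
1.725 [375.3  55.1 253. ] [-180.     0.    66.7] [0.25 0.3  1.48] lin [-0.619  0.636  0.012] ang [-0.     0.     0.541]
1.725 [375.3  55.1 253. ] [-180.     0.    66.7] [0.25 0.3  1.48] lin [-0.883  0.985  0.332] ang [-0.118  0.261  0.532]
```

Request:
jog_arm --deltas '[{"linear":[-0.12,0.13,0],"angular":[0,0,0.11],"grip":1},{"linear":[-0.25,0.26,0],"angular":[0,0,0.22],"grip":1},{"linear":[-0.37,0.39,0],"angular":[0,0,0.33],"grip":1},{"linear":[-0.5,0.52,0],"angular":[0,0,0.44],"grip":1},{"linear":[-0.62,0.64,0],"angular":[0,0,0.54],"grip":1},{"linear":[-0.62,0.64,0],"angular":[0,0,0.54],"grip":1}]'

```text
time: 2.48
ee_pos: [461.5, -149.4, 252.5]
tcp_rot: [-179.9, 0.1, 18.2]
wrist_force: [0.0, -0.4, -0.2]
gripper_width: 0.1
finger_force: 0.0
```

Run:
```python
from h import *
goto((490,-252,170),17,25)
```

```text
2.475 [ 461.5 -149.4  252.5] [-1.799e+02  1.000e-01  1.820e+01] [ 0.05 -0.44 -0.18] lin [-0.02   0.426  0.33 ] ang [-0.004  0.278  0.013]
```

Request:
jog_arm --deltas '[{"linear":[-0.02,0.1,0],"angular":[0,0.1,0],"grip":1},{"linear":[-0.02,0.21,0],"angular":[0,0.2,0],"grip":1},{"linear":[-0.02,0.32,0.1],"angular":[0,0.28,0],"grip":1},{"linear":[-0.02,0.43,0.2],"angular":[0,0.28,0.01],"grip":1},{"linear":[-0.02,0.43,0.33],"angular":[0,0.28,0.01],"grip":1},{"linear":[-0.02,0.43,0.33],"angular":[0,0.28,0.01],"grip":1}]'

```text
time: 3.22
ee_pos: [489.3, -250.7, 168.8]
tcp_rot: [-179.6, -25.1, 17.4]
wrist_force: [-0.4, -0.3, 0.1]
gripper_width: 0.3
finger_force: 0.0
```

Run:
```python
from h import *
goto((513,-245,90),17,25)
```

```text
3.225 [ 489.3 -250.7  168.8] [-179.6  -25.1   17.4] [-0.45 -0.33  0.13] lin [-0.046  0.009  0.326] ang [-0.007 -0.001  0.004]
```

Request:
jog_arm --deltas '[{"linear":[-0.015,0,0.08],"grip":1},{"linear":[-0.03,0.01,0.16],"grip":1},{"linear":[-0.04,0.01,0.24],"grip":1},{"linear":[-0.046,0.01,0.29],"grip":1},{"linear":[-0.046,0.01,0.325],"grip":1},{"linear":[-0.046,0.01,0.325],"grip":1}]'

```text
$.deltas[0]: bad value
```

Run:
```python
from h import *
goto((513,-245,70),17,25)
ims=[]
for n,(u,v) in (('side',(290,300)),('top',(364,215))):
    c=snap(n,n+'1'); k=c['frame'][v-50:v+50,u-50:u+50]; ims.append(cv2.resize(k,None,fx=4,fy=4,interpolation=cv2.INTER_CUBIC)[:,:,::-1])
cv2.imwrite('pics/k1.png',np.hstack(ims))
```

```text
3.225 [ 489.3 -250.7  168.8] [-179.6  -25.1   17.4] [-0.45 -0.33  0.13] lin [-0.079  0.01   0.399] ang [-0.007 -0.001  0.004]
```

View pics/k1.png

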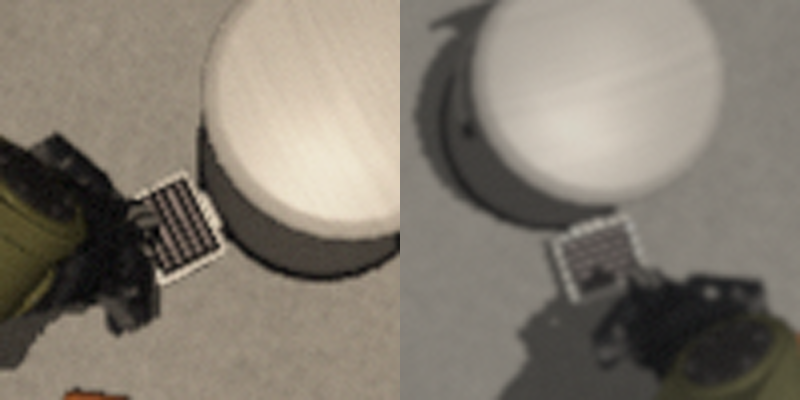

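The move was refused because every row needs "angular", so the hand is still high. Both crops show it over the outer edge of the tread, near (145,225) in the side crop, clear of the bin and lined up with the pedal. I'll descend now.

Request:
jog_arm --deltas '[{"linear":[-0.015,0,0.08],"angular":[0,0,0],"grip":1},{"linear":[-0.03,0.01,0.16],"angular":[0,0,0],"grip":1},{"linear":[-0.04,0.01,0.24],"angular":[0,0,0],"grip":1},{"linear":[-0.046,0.01,0.29],"angular":[0,0,0],"grip":1},{"linear":[-0.046,0.01,0.325],"angular":[0,0,0],"grip":1},{"linear":[-0.046,0.01,0.325],"angular":[0,0,0],"grip":1}]'

```text
time: 4.08
ee_pos: [513.4, -247.9, 92.6]
tcp_rot: [-179.8, -25.2, 17.3]
wrist_force: [-0.5, 0.2, 0.6]
gripper_width: 0.1
finger_force: 0.0
```

Run:
```python
from h import *
goto((513,-245,70),17,25)
ims=[]
for n,(u,v) in (('side',(290,300)),('top',(364,215))):
    c=snap(n,n+'2'); k=c['frame'][v-50:v+50,u-50:u+50]; ims.append(cv2.resize(k,None,fx=4,fy=4,interpolation=cv2.INTER_CUBIC)[:,:,::-1])
cv2.imwrite('pics/k2.png',np.hstack(ims))
```

```text
4.075 [ 513.4 -247.9   92.6] [-179.8  -25.2   17.3] [-0.48  0.23  0.61] lin [-0.037 -0.011  0.082] ang [-0.004 -0.002  0.003]
```

View pics/k2.png

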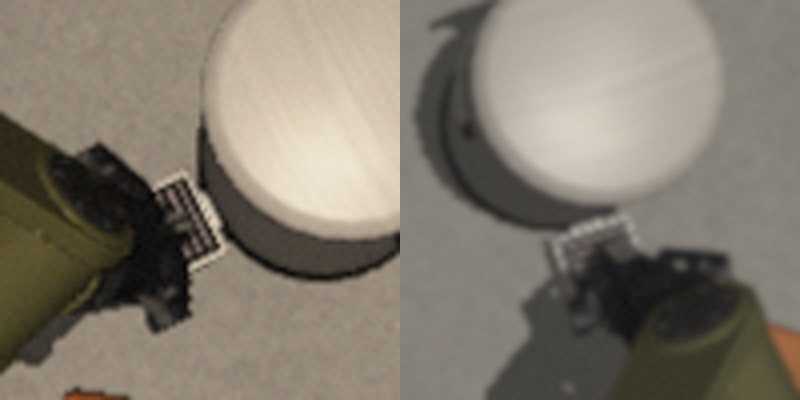

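Both crops show the fingertips centred over the tread. I'll go straight down until they touch.

Request:
jog_arm --deltas '[{"linear":[-0.007,-0.005,0.015],"angular":[0,0,0],"grip":1},{"linear":[-0.014,-0.01,0.03],"angular":[0,0,0],"grip":1},{"linear":[-0.021,-0.01,0.045],"angular":[0,0,0],"grip":1},{"linear":[-0.028,-0.01,0.06],"angular":[0,0,0],"grip":1},{"linear":[-0.035,-0.01,0.075],"angular":[0,0,0],"grip":1},{"linear":[-0.038,-0.01,0.082],"angular":[0,0,0],"grip":1}]'

```text
time: 4.92
ee_pos: [512.4, -245.6, 69.4]
tcp_rot: [-179.8, -25.2, 17.3]
wrist_force: [0.2, -0.9, -0.2]
gripper_width: -0.2
finger_force: 0.0
```

Request:
jog_arm --deltas '[{"linear":[-0.0034,0,0.0072],"angular":[0,0,0],"grip":1},{"linear":[-0.0067,0,0.0145],"angular":[0,0,0],"grip":1},{"linear":[-0.0067,0,0.0145],"angular":[0,0,0],"grip":1}]'

```text
time: 5.3
ee_pos: [512.5, -245.5, 65.7]
tcp_rot: [-179.8, -25.2, 17.3]
wrist_force: [-0.3, 0.0, 0.5]
gripper_width: -0.2
finger_force: 0.0
```

Request:
jog_arm --deltas '[{"linear":[-0.0034,0,0.0072],"angular":[0,0,0],"grip":1},{"linear":[-0.0067,0,0.0145],"angular":[0,0,0],"grip":1},{"linear":[-0.0067,0,0.0145],"angular":[0,0,0],"grip":1}]'

```text
time: 5.68
ee_pos: [512.7, -245.8, 62.6]
tcp_rot: [-179.8, -25.2, 17.3]
wrist_force: [-8.4, 1.3, 11.9]
gripper_width: 0.4
finger_force: 6.5
```

Request:
jog_arm --deltas '[{"linear":[-0.0034,0,0.0072],"angular":[0,0,0],"grip":1},{"linear":[-0.0067,0,0.0145],"angular":[0,0,0],"grip":1},{"linear":[-0.01,0,0.0217],"angular":[0,0,0],"grip":1},{"linear":[-0.0134,0,0.029],"angular":[0,0,0],"grip":1},{"linear":[-0.0134,0,0.029],"angular":[0,0,0],"grip":1}]'

```text
time: 6.3
ee_pos: [512.7, -245.8, 54.4]
tcp_rot: [-179.8, -25.2, 17.3]
wrist_force: [-6.8, 1.4, 9.4]
gripper_width: -0.2
finger_force: 5.5
```

Request:
jog_arm --deltas '[{"linear":[-0.0034,0,0.0072],"angular":[0,0,0],"grip":1},{"linear":[-0.0067,0,0.0145],"angular":[0,0,0],"grip":1},{"linear":[-0.01,0,0.0217],"angular":[0,0,0],"grip":1},{"linear":[-0.01,0,0.0217],"angular":[0,0,0],"grip":1}]'

```text
time: 6.8
ee_pos: [512.9, -245.7, 48.4]
tcp_rot: [-179.8, -25.2, 17.3]
wrist_force: [-3.7, 0.7, 7.6]
gripper_width: 0.0
finger_force: 4.0
```

Run:
```python
from h import *
goto((513,-245,44),17,25)
ims=[]
for n,(u,v) in (('side',(310,280)),('top',(364,195))):
    c=snap(n,n+'3'); k=c['frame'][v-70:v+70,u-65:u+65]; ims.append(cv2.resize(k,None,fx=3,fy=3,interpolation=cv2.INTER_CUBIC)[:,:,::-1])
cv2.imwrite('pics/k3.png',np.hstack(ims))
```

```text
6.8 [ 512.9 -245.7   48.4] [-179.8  -25.2   17.3] [-3.69  0.68  7.63] lin [-0.006 -0.002  0.016] ang [-0.003 -0.003  0.003]
```

View pics/k3.png

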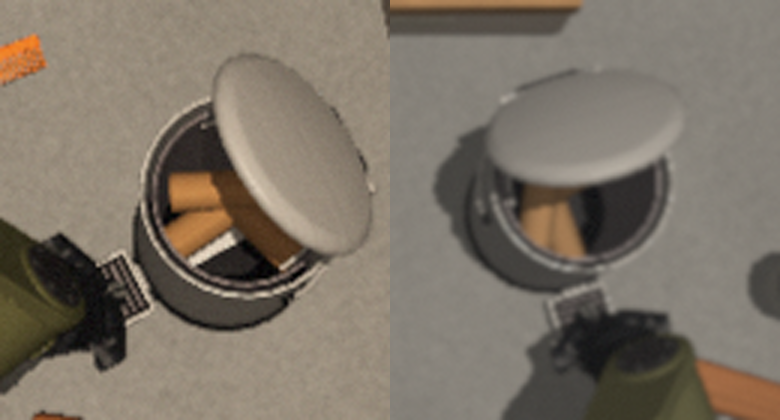

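The lid is well up, at (295,150) in the left crop, and the hand is clear of the bin. I'll press on in 1 mm steps until I feel the stop.

Request:
jog_arm --deltas '[{"linear":[-0.0017,0,0.0036],"angular":[0,0,0],"grip":1},{"linear":[-0.0034,0,0.0072],"angular":[0,0,0],"grip":1},{"linear":[-0.005,0,0.0109],"angular":[0,0,0],"grip":1},{"linear":[-0.005,0,0.0109],"angular":[0,0,0],"grip":1}]'

```text
time: 7.4
ee_pos: [513.1, -245.6, 45.5]
tcp_rot: [-179.8, -25.3, 17.3]
wrist_force: [-0.8, 1.4, 6.4]
gripper_width: 0.0
finger_force: 3.1
```

Request:
jog_arm --deltas '[{"linear":[-0.0017,0,0.0036],"angular":[0,0,0],"grip":1},{"linear":[-0.0017,0,0.0036],"angular":[0,0,0],"grip":1}]'

```text
time: 7.65
ee_pos: [513.2, -245.6, 44.5]
tcp_rot: [-179.8, -25.3, 17.3]
wrist_force: [-0.3, 2.1, 6.0]
gripper_width: 0.2
finger_force: 2.8
```

Request:
jog_arm --deltas '[{"linear":[-0.0017,0,0.0036],"angular":[0,0,0],"grip":1},{"linear":[-0.0017,0,0.0036],"angular":[0,0,0],"grip":1}]'

```text
time: 7.9
ee_pos: [513.2, -245.6, 43.5]
tcp_rot: [-179.8, -25.3, 17.3]
wrist_force: [1.2, 2.1, 5.6]
gripper_width: -0.3
finger_force: 2.4
```

Request:
jog_arm --deltas '[{"linear":[-0.0017,0,0.0036],"angular":[0,0,0],"grip":1},{"linear":[-0.0017,0,0.0036],"angular":[0,0,0],"grip":1}]'

```text
time: 8.15
ee_pos: [513.1, -245.6, 42.4]
tcp_rot: [-179.8, -25.3, 17.3]
wrist_force: [1.0, 1.5, 5.1]
gripper_width: 0.2
finger_force: 2.2
```

Request:
jog_arm --deltas '[{"linear":[-0.0014,0,0.003],"angular":[0,0,0],"grip":1},{"linear":[-0.0014,0,0.003],"angular":[0,0,0],"grip":1}]'

```text
time: 8.4
ee_pos: [513.2, -245.7, 41.7]
tcp_rot: [-179.8, -25.3, 17.3]
wrist_force: [1.4, 1.2, 7.5]
gripper_width: 0.1
finger_force: 3.1
```

Request:
jog_arm --deltas '[{"linear":[-0.0014,0,0.003],"angular":[0,0,0],"grip":1},{"linear":[-0.0014,0,0.003],"angular":[0,0,0],"grip":1}]'

```text
time: 8.65
ee_pos: [513.3, -245.7, 41.1]
tcp_rot: [-179.9, -25.3, 17.3]
wrist_force: [0.8, 2.3, 9.8]
gripper_width: 0.0
finger_force: 4.7
```

The force turned from falling to rising (5.1, 7.5, 9.8 N), so the pedal is at its stop. I'll hold here.

Request:
jog_arm --deltas '[{"linear":[0,0,0],"angular":[0,0,0],"grip":1},{"linear":[0,0,0],"angular":[0,0,0],"grip":1},{"linear":[0,0,0],"angular":[0,0,0],"grip":1},{"linear":[0,0,0],"angular":[0,0,0],"grip":1},{"linear":[0,0,0],"angular":[0,0,0],"grip":1},{"linear":[0,0,0],"angular":[0,0,0],"grip":1},{"linear":[0,0,0],"angular":[0,0,0],"grip":1},{"linear":[0,0,0],"angular":[0,0,0],"grip":1}]'

```text
time: 9.65
ee_pos: [513.3, -245.7, 41.1]
tcp_rot: [-179.9, -25.3, 17.3]
wrist_force: [1.2, 2.0, 9.6]
gripper_width: -0.0
finger_force: 4.6
```

Run:
```python
from h import *
ims=[]
for n,(u,v) in (('side',(310,280)),('top',(364,195))):
    c=snap(n,n+'4'); k=c['frame'][v-70:v+70,u-65:u+65]; ims.append(cv2.resize(k,None,fx=3,fy=3,interpolation=cv2.INTER_CUBIC)[:,:,::-1])
cv2.imwrite('pics/k4.png',np.hstack(ims))
```

```text
(no output)
```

View pics/k4.png

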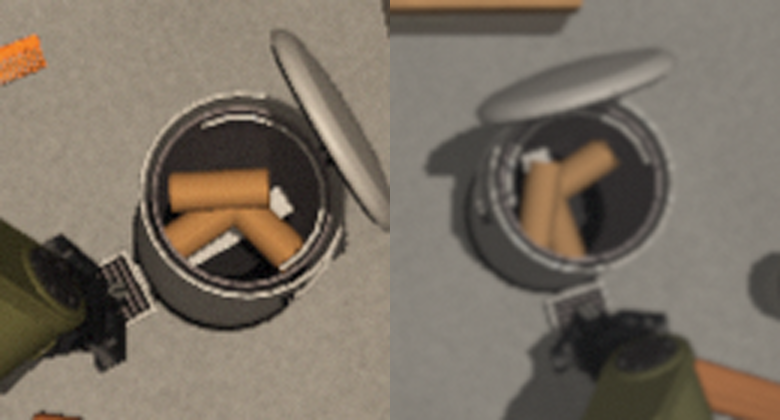

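The lid stands wide open, nearly edge-on at (330,130) in the left crop, and rubbish shows in the bin. I'll hold about 0.9 s more, then ease up at about 12 mm/s, slower near the end.

Request:
jog_arm --deltas '[{"linear":[0,0,0],"angular":[0,0,0],"grip":1},{"linear":[0,0,0],"angular":[0,0,0],"grip":1},{"linear":[0,0,0],"angular":[0,0,0],"grip":1},{"linear":[0,0,0],"angular":[0,0,0],"grip":1},{"linear":[0,0,0],"angular":[0,0,0],"grip":1},{"linear":[0,0,0],"angular":[0,0,0],"grip":1},{"linear":[0,0,0],"angular":[0,0,0],"grip":1}]'

```text
time: 10.62
ee_pos: [513.3, -245.7, 41.1]
tcp_rot: [-179.9, -25.3, 17.3]
wrist_force: [0.2, 2.8, 8.8]
gripper_width: -0.1
finger_force: 4.6
```

Request:
jog_arm --deltas '[{"linear":[0.0025,0,-0.0054],"angular":[0,0,0],"grip":1},{"linear":[0.005,0,-0.0108],"angular":[0,0,0],"grip":1},{"linear":[0.0075,0,-0.0162],"angular":[0,0,0],"grip":1},{"linear":[0.01,0,-0.0216],"angular":[0,0,0],"grip":1},{"linear":[0.0125,0,-0.027],"angular":[0,0,0],"grip":1},{"linear":[0.015,0,-0.0324],"angular":[0,0,0],"grip":1},{"linear":[0.0175,0,-0.0378],"angular":[0,0,0],"grip":1},{"linear":[0.02,0,-0.0432],"angular":[0,0,0],"grip":1}]'

```text
time: 11.62
ee_pos: [512.4, -245.9, 52.4]
tcp_rot: [-179.8, -25.2, 17.3]
wrist_force: [-5.8, -1.6, 8.4]
gripper_width: 0.2
finger_force: 4.8
```

Request:
jog_arm --deltas '[{"linear":[0.0017,0,-0.0036],"angular":[0,0,0],"grip":1},{"linear":[0.0034,0,-0.0072],"angular":[0,0,0],"grip":1},{"linear":[0.005,0,-0.0109],"angular":[0,0,0],"grip":1},{"linear":[0.0067,0,-0.0145],"angular":[0,0,0],"grip":1},{"linear":[0.0084,0,-0.018],"angular":[0,0,0],"grip":1},{"linear":[0.01,0,-0.0217],"angular":[0,0,0],"grip":1},{"linear":[0.0117,0,-0.0253],"angular":[0,0,0],"grip":1},{"linear":[0.0134,0,-0.029],"angular":[0,0,0],"grip":1}]'

```text
time: 12.62
ee_pos: [512.4, -245.9, 60.6]
tcp_rot: [-179.8, -25.2, 17.3]
wrist_force: [-6.9, -1.1, 11.8]
gripper_width: 0.1
finger_force: 6.1
```

Request:
jog_arm --deltas '[{"linear":[0.0017,0,-0.0036],"angular":[0,0,0],"grip":1},{"linear":[0.0034,0,-0.0072],"angular":[0,0,0],"grip":1},{"linear":[0.005,0,-0.0109],"angular":[0,0,0],"grip":1},{"linear":[0.0067,0,-0.0145],"angular":[0,0,0],"grip":1},{"linear":[0.0084,0,-0.018],"angular":[0,0,0],"grip":1},{"linear":[0.01,0,-0.0217],"angular":[0,0,0],"grip":1},{"linear":[0.0117,0,-0.0253],"angular":[0,0,0],"grip":1}]'

```text
time: 13.5
ee_pos: [512.3, -245.4, 66.7]
tcp_rot: [-179.7, -25.2, 17.2]
wrist_force: [-0.0, 0.7, 0.8]
gripper_width: -0.3
finger_force: 0.0
```

The lid is shut and there's no force on the tread. I'll lift straight up, back away and check.

Request:
jog_arm --deltas '[{"linear":[0.01,0,-0.022],"angular":[0,0,0],"grip":1},{"linear":[0.03,0,-0.07],"angular":[0,0,0],"grip":1},{"linear":[0.03,0,-0.17],"angular":[0,0,0],"grip":1},{"linear":[0.03,0,-0.3],"angular":[0,0,0],"grip":1},{"linear":[0.03,0,-0.45],"angular":[0,0,0],"grip":1},{"linear":[0.03,0,-0.6],"angular":[0,0,0],"grip":1},{"linear":[0.03,0,-0.6],"angular":[0,0,0],"grip":1},{"linear":[0.03,0,-0.6],"angular":[0,0,0],"grip":1}]'

```text
time: 14.5
ee_pos: [458.1, -262.9, 205.9]
tcp_rot: [-179.8, -25.2, 17.3]
wrist_force: [0.2, 0.4, -0.5]
gripper_width: -0.1
finger_force: 0.0
```

Run:
```python
from h import *
ims=[]
for n in ('side','top'):
    c=snap(n,n+'5'); ims.append(cv2.resize(c['frame'],(400,300))[:,:,::-1])
    d=cv2.absdiff(c['frame'],np.load(n+'0.npz')['frame']).max(2)>40
    print(n,d.sum())
    u,v=(326,280) if n=='side' else (364,195); print(d[v-50:v+50,u-50:u+50].sum())
cv2.imwrite('pics/k5.png',np.hstack(ims))
```

```text
side 34061
0
top 30276
20
```

View pics/k5.png

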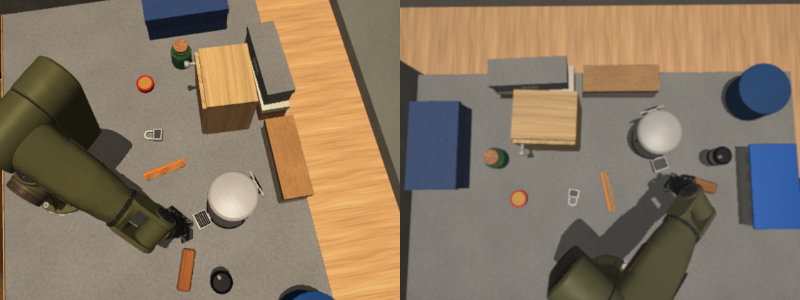

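The lid at (232,195) in the left view is shut, the pedal is up, the hand is clear and everything else stands where it was.

```bash
python3 -c "
from cell import arm
print(arm.finish_job())"
```

```text
the job is handed in; nothing more can be done
None
```

The job is handed in: I pressed the pedal to its stop, held the lid wide open for about two seconds (there is rubbish in the bin), eased it shut without a slam, and took the hand away with nothing else moved.

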